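# Hand-wind the antenna turntable through a full turn

## Task

The antenna on the hand-wheel turntable must be free to swing all the way round: first take the blue tin and the black meter off the round green mat and leave them standing on the table, fully clear of the mat. Then wind the wheel anticlockwise (seen from above) so that the red antenna passes under the yellow pointer bar, goes once right round, and stops lined up under the pointer when it gets there the second time. Nothing on the table may be hit by the antenna or knocked against the turntable; leave the mug, the bottle and the jar where they are.

Things in the scene. Friction and masses are not known exactly. Their poses are not given: they have to be found in the camera images.
- mat: Round green mat with a yellow edge, 200 mm radius, lying flush on the table (about 1 mm thick, no obstacle). Origin at its centre, which is also the wheel's vertical axis. Fixed.
- turntable: Fixed base on the mat's centre, origin on the axis at table height: grey disc, radius 92 mm, top at 25 mm; steel spindle on the axis up to 86 mm (cap radius 16 mm), carrying the fixed yellow pointer bar, which runs along the body's +x axis to 100 mm from the axis, 14 mm wide, height 74 to 84 mm, over the wheel: fingers reaching down into the wheel cannot pass it.
- wheel (a joint): Angle of the hand wheel, rad, anticlockwise from above positive. 0: red spoke and antenna under the pointer bar before the turn; 6.283: there again after one full turn. In general the red spoke lies at this angle from the turntable's +x axis. Starts at -0.6 to -0.1, stops at -1.2 and 7.6. Friction (0.12 N m, 2 to 3 N at a spoke) holds it where it is left; it hardly coasts.
- red_spoke (a point): Middle of the wheel's red spoke, 54 mm from the axis, 59 mm high. The wheel: black rim, radius 81 to 95 mm, 14 mm thick; hub radius 26 mm, height 47 to 71 mm; three spokes 120 degrees apart (one red, two aluminium), 12 mm wide, height 52 to 66 mm. Between them are three windows, open down to the base at 25 mm, where closed fingers can reach in and push a spoke.
- antenna_tip (a point): Outer end of the antenna's red boom, 186 mm from the axis, 59 mm high. The antenna is fixed to the wheel and turns with it, continuing the red spoke: boom from 90 to 186 mm from the axis, 12 mm wide, 53 to 65 mm high; three aluminium cross rods, 6 mm thick, at 122, 152 and 180 mm from the axis, reaching 37, 32 and 27 mm to each side.
- tin: Blue tin with steel lid, 112 x 62 mm (x, y), 70 mm high, loose, 0.18 to 0.35 kg, standing on the mat in the antenna's way. Origin at the centre of its underside, z up, x along its long side.
- meter: Black meter box with a white dial face on one long side, 120 x 60 mm (x, y), 70 mm high, loose, 0.25 to 0.5 kg, standing on the mat in the antenna's way. Origin at the centre of its underside, z up, x along its long side; a small knob and the dial stand up to 6 mm out of its -y face (looks only).
- mug: White mug, bystander; radius 40 mm, 90 mm high, its handle reaches about 75 mm from the axis towards +y of the body. Origin at the centre of its underside.
- bottle: Blue bottle, bystander; radius 32 mm, 130 mm high. Origin at the centre of its underside.
- jar: Amber jar with green cap, bystander; radius 34 mm, 90 mm high. Origin at the centre of its underside.

How it is judged:
By the outcome, as a careful person would: the job done as asked, in the order asked, and still so for the second after the job is handed in, with the robot touching nothing.
It also fails if it takes over 72 s, if anything falls off the work surface, if the arm or the gripper's body presses on something with over 40 N, if the wrist force passes 120 N, or if a joint passes its speed limit or range.

## Robot

A 6-joint arm with a two-finger parallel gripper is mounted at the origin on the work surface. World frame = base frame: x ahead of the robot, y to its left, z up, the work surface at z = 0. Lengths are in m, angles in rad, forces in N, time in s.
With the tool pointing down it reaches from about 0.3 to 0.775 m from the base axis. Payload 14.6 kg.
Tool frame: the origin (TCP) lies at the very end of the fingers, on their centre line; the grasp point (between the pads) lies 19 mm behind it; z points along the fingers, y is the line along which they close (so a half turn about z gives the same grasp; the last joint's range is limited). The gripper opens to 94 mm and grips with 3 to 60 N. Pads are 16 mm wide; open, the fingers measure 119 mm over their backs; the gripper's body (75 mm by 177 mm) begins 78 mm behind the grasp point.
Start: joints at [1.189, 0.3, 1.521, -0, 1.321, -0.067], TCP at [0.17, 0.523, 0.205] pointing down, gripper open.
Joint ranges: [-3.03, 3.03], [-0.79, 2.21], [0.23, 2.52], [-1.04, 4.18], [0, 3.07], [-2.55, 2.55]. Speed limits (rad/s): [2.22, 2.22, 2.57, 3.14, 3.14, 3.14].

## Interface

Orientations are given as [roll, pitch, yaw] about the fixed x, y, z axes, in that order (R = Rz(yaw) Ry(pitch) Rx(roll)).
In Python, from station import telemetry, cams, hand_in, nets gives the robot as it stands.
- The arm moves only by the tool move_arm, never from a script. Its argument "increments" is a list of rows, each a list of 4 numbers: the shift along the tool's x, y, z in m, then the turn about the tool's z in rad. In form: [[tx, ty, tz, roll], ...]. A call has 1 to 20 rows; each row shifts and turns the commanded pose from where the row before left it, along the tool's axes as they then stand; what a row does not reach is not made up. A row lasts 1/8 s, in which the tool goes at most 62.5 mm and 10.7 degrees, less where a joint would pass 70% of its speed; a pose out of reach is approached as far as the arm can. A call is refused whole if a number of a shift passes 0.0625 or a number of a turn 0.188, either way. A call with a gripper value outside its range is refused whole. "grip" is the opening, from 0 (shut) to 1 (fully open), set as the call begins (left out, the last holds). The fingers move at their own pace and stop on an object; "force" is the grip in N (left out, the last holds). Time passes only in rows, so rows that do not move let the fingers close. It gives the time, the measured TCP pose, the force, the opening and the grip force at its end, in the units of the state.
- telemetry.get_obs(): the state, without advancing time (a new reading comes with each control period).
- cams.camera(name): name is "side" or "top"; returns the picture (480x640x3 uint8, blue, green, red); there is no depth.
- cams.camera_model(name): a dict with "intrinsics" (3x3 intrinsics, pixels), "xyz" and "attitude" of the camera in the world. Camera axes: x right, y up, looking along -z (the intrinsics and any distortion apply to the point x, -y, -z); pixel columns grow to the right and rows downward; lengths in m; the calibration is good to about 2 mm. A picture is of the moment at which its call begins. camera_model takes no time and is no camera call.
- hand_in(): hands the job in; it is judged then, once.
Trained networks look in the newest picture that a camera, given by its name, has taken for a name from the list of things; names that differ only in an ending like _2 or _b are one class to them, and where a whole thing is asked for, a point or a joint stands for the part that bears it (a point fixed in the world has none). Each returns a list of dicts, best first, with "conf" (0 to 1); they miss things now and then, are a little off and sometimes report something else, mostly with a low value. They report only what shows in the picture. A call takes as long as a camera call.
- nets.search_frame(camera, query): "extent" ([left, top, right, bottom] in pixels, round what is visible of it).
- nets.mark_of(camera, query): "centre" ([column, row] in pixels: a listed point, or the origin of a listed thing).
The state is a dict: "time_s": time; "qpos": joint angles; "joint_vel": joint speeds; "tau": joint torques, N m; "ee_pos": TCP position; "eef_rot": TCP orientation; "force": force on the tool from outside, world axes, zero at the start; "moment": the same for the moment, N m; "grip_width": finger opening in m; "grip_force": force on a finger pad.
Only numpy, scipy, OpenCV 4.12 (cv2) and the standard library are available. Lean on these libraries where they do the work, as an engineer would, in place of code of your own. Each camera call takes 0.05 s, during which the arm holds its last target. There are 200 camera calls.

## Working session

There is one attempt and no reset: what is moved stays moved. The work goes in short steps, Python scripts to look and compute and a tool call to move; the robot and the scene stay as the last step left them, time stands still between calls to the robot, and variables do not carry over. Pictures are saved under pics/ and viewed, at most 10 in all, crops included, and the job is handed in when it is done.

Besides the shell and the picture viewer there is one more tool, called after "Emit:" as name(argument=value, ...), one argument or row to a line, values as JSON. move_arm: Moves the arm, as the interface text tells. Its arguments: {"type":"object","properties":{"increments":{"type":"array"},"grip":{"type":"number"},"force":{"type":"number"}},"required":["increments"]}

```bash
mkdir -p pics; ls
cat > h.py <<'E'
import numpy as np,cv2
from station import telemetry,cams,hand_in,nets
from scipy.spatial.transform import Rotation as R
def ray(name,uv):
    m=cams.camera_model(name);K=np.array(m["intrinsics"]);a=np.array(m["attitude"])
    Rm=a if a.shape==(3,3) else R.from_euler('xyz',a).as_matrix()
    d=np.linalg.inv(K)@[uv[0],uv[1],1];d=Rm@np.array([d[0],-d[1],-d[2]])
    return np.array(m["xyz"]),d
def at(name,uv,z):
    o,d=ray(name,uv);return o+d*(z-o[2])/d[2]
def proj(name,p):
    m=cams.camera_model(name);K=np.array(m["intrinsics"]);a=np.array(m["attitude"])
    Rm=a if a.shape==(3,3) else R.from_euler('xyz',a).as_matrix()
    q=Rm.T@(np.array(p)-np.array(m["xyz"]));v=K@[q[0],-q[1],-q[2]];return v[:2]/v[2]
E
python3 - <<'E'
from h import *
np.set_printoptions(precision=4,suppress=True)
for c in("side","top"):
    print(cams.camera_model(c)); cv2.imwrite(f"pics/{c}0.png",cams.camera(c))
Z=dict(mat=0,turntable=0,red_spoke=.059,antenna_tip=.059,tin=0,meter=0,mug=0,bottle=0,jar=0)
for q,z in Z.items():
    for c in("top","side"):
        r=nets.mark_of(c,q)
        for x in r[:2]: print(q,c,round(x["conf"],2),np.round(x["centre"],1),at(c,x["centre"],z))
print(telemetry.get_obs())
E
```

```text
pics
{'intrinsics': array([[487.9693,   0.    , 314.6207],
       [  0.    , 487.9693, 240.3681],
       [  0.    ,   0.    ,   1.    ]]), 'xyz': array([ 0.3059, -0.6255,  0.9001]), 'attitude': array([ 0.6928,  0.0108, -0.4575])}
{'intrinsics': array([[531.8632,   0.    , 311.6758],
       [  0.    , 531.8632, 225.5428],
       [  0.    ,   0.    ,   1.    ]]), 'xyz': array([ 0.3719, -0.0086,  1.1403]), 'attitude': array([ 0.2229,  0.0065, -1.5712])}
mat side 0.43 [310.8 323.1] [ 0.5203 -0.15    0.    ]
turntable top 0.6 [298.3 253.6] [0.5678 0.0279 0.    ]
turntable side 0.86 [299.1 253.3] [0.5773 0.0301 0.    ]
red_spoke top 0.9 [293.4 221.6] [0.6254 0.0366 0.059 ]
red_spoke side 0.81 [314.6 225. ] [0.6264 0.0462 0.059 ]
antenna_tip top 0.75 [275.6 163.7] [0.7529 0.0756 0.059 ]
antenna_tip side 0.72 [354.6 199.1] [0.7491 0.0774 0.059 ]
tin top 0.93 [382.1 274.1] [ 0.5229 -0.1527  0.    ]
tin side 0.88 [309.3 322.9] [ 0.5176 -0.1481  0.    ]
meter top 0.84 [216.1 270. ] [0.5322 0.2053 0.    ]
meter side 0.79 [251.5 213. ] [ 0.5248  0.2011 -0.    ]
mug top 0.85 [140.9 219.3] [0.6451 0.376  0.    ]
mug side 0.67 [269.8 158.8] [0.6462 0.3705 0.    ]
bottle top 0.79 [423.7 186.6] [ 0.719  -0.2513  0.    ]
bottle side 0.87 [412.2 325.1] [ 0.7078 -0.2491  0.    ]
bottle side 0.24 [379.8 379.3] [ 0.5856 -0.3213  0.    ]
jar top 0.92 [459.3 240.7] [ 0.5958 -0.3231  0.    ]
jar side 0.86 [382.8 377.5] [ 0.5927 -0.3207  0.    ]
{'time_s': 1.0, 'qpos': array([ 1.1893,  0.2998,  1.521 , -0.    ,  1.3207, -0.0666]), 'joint_vel': array([-0.    ,  0.0008,  0.0008,  0.0003, -0.0007, -0.0002]), 'tau': array([ -0.0007, -53.1666, -35.292 ,   0.0708,   0.0212,   0.0001]), 'ee_pos': array([0.1703, 0.523 , 0.2055]), 'eef_rot': array([3.1415, 0.    , 2.8267]), 'force': array([ 0.153 ,  0.2679, -1.4127]), 'moment': array([-0.0025, -0.0353, -0.048 ]), 'grip_force': 0.0, 'grip_width': 0.09397260884556309}
```

View pics/top0.png

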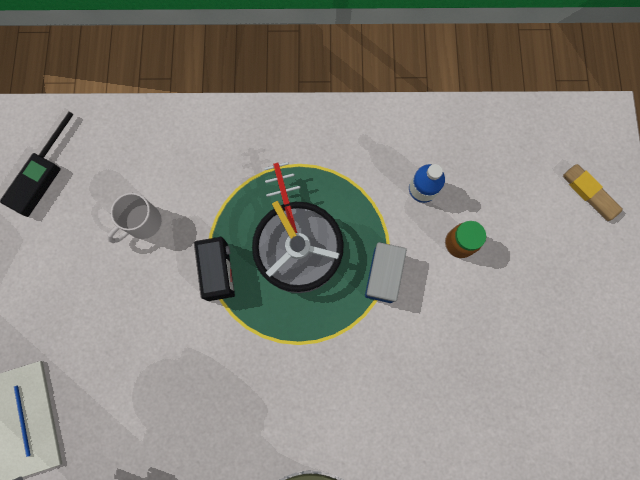

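View pics/side0.png

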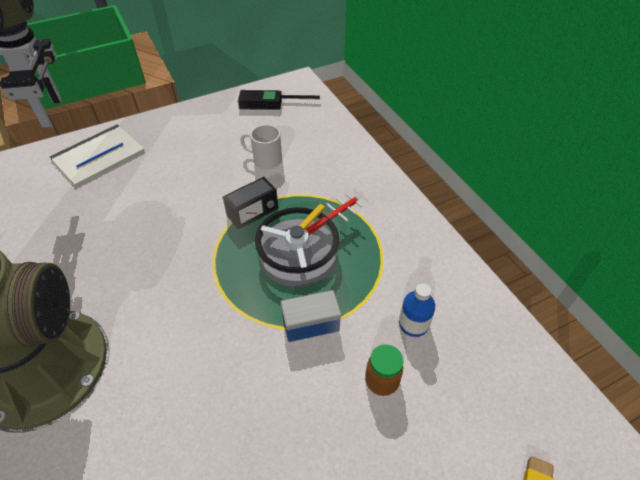

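The top view shows the tin at about (387,272), the meter at (213,268), the pointer tip at (275,203) and the antenna tip at (276,163). The side view agrees. Next I'll refine the box tops, the axis and the pointer.

```bash
cat > seg.py <<'E'
from h import *
np.set_printoptions(precision=4,suppress=True)
im=cv2.imread("pics/top0.png");hsv=cv2.cvtColor(im,cv2.COLOR_BGR2HSV)
def m(lo,hi,box):
    k=cv2.inRange(hsv,np.array(lo),np.array(hi));w=np.zeros_like(k);l,t,r,b=box;w[t:b,l:r]=255;return k&w
# mat yellow edge -> circle fit
k=m((22,120,110),(35,255,255),(200,150,400,350));v,u=np.nonzero(k)
P=np.array([at("top",(a,b),.001)[:2] for a,b in zip(u,v)])
c=np.array([.572,.029])
for i in range(6):
    d=np.linalg.norm(P-c,axis=1);Q=P[abs(d-.197)<.012]
    s=np.linalg.lstsq(np.c_[2*Q,np.ones(len(Q))],(Q**2).sum(1),rcond=None)[0];c=s[:2]
print("mat",c,np.sqrt(s[2]+c@c),len(Q))
# pointer top z=.084
k=m((15,120,110),(32,255,255),(262,195,300,240));v,u=np.nonzero(k)
P=np.array([at("top",(a,b),.084)[:2] for a,b in zip(u,v)]);P=P[np.linalg.norm(P-c,axis=1)<.115]
w=P.mean(0);e=cv2.fitLine(P.astype(np.float32),cv2.DIST_L2,0,0,0).ravel()
print("pointer",w,"dir from axis",np.arctan2(*(w-c)[::-1]),"line",np.arctan2(e[1],e[0]),np.linalg.norm(P-c,axis=1).max(),len(P))
k=m((0,150,90),(8,255,255),(262,150,300,240));v,u=np.nonzero(k)
P=np.array([at("top",(a,b),.065)[:2] for a,b in zip(u,v)]);w=P.mean(0)
e=cv2.fitLine(P.astype(np.float32),cv2.DIST_L2,0,0,0).ravel()
print("red",np.arctan2(*(w-c)[::-1]),np.arctan2(e[1],e[0]),np.linalg.norm(P-c,axis=1).max())
# boxes top z=.07
for n,lo,hi,box in(("tin",(0,0,120),(180,40,255),(364,238,412,306)),("meter",(0,0,45),(180,60,90),(190,236,236,302))):
    k=m(lo,hi,box);k=cv2.morphologyEx(k,cv2.MORPH_OPEN,np.ones((3,3)))
    cs,_=cv2.findContours(k,0,1);cs=sorted(cs,key=cv2.contourArea)[-3:]
    for q in cs:
        P=np.array([at("top",x,.07)[:2] for x in q[:,0,:]]).astype(np.float32)
        print(n,cv2.contourArea(q),cv2.boundingRect(q),cv2.minAreaRect(P*1000))
E
python3 seg.py
python3 - <<'E'
import cv2
im=cv2.imread("pics/top0.png")[150:350,180:430];cv2.imwrite("pics/crop0.png",cv2.resize(im,(750,600),interpolation=2))
E
```

```text
mat [0.5746 0.0281] 0.19528297134827488 1347
pointer [0.6246 0.0551] dir from axis 0.4960411848303931 line 0.49776345 0.0989444039469624 273
red 0.2583078948454506 0.27264357 0.18419038312732328
tin 32.0 (376, 302, 13, 4) ((454.67132568359375, -141.90882873535156), (24.032350540161133, 5.940737247467041), 89.95042419433594)
tin 2336.5 (368, 238, 44, 68) ((520.7379760742188, -159.32850646972656), (86.22608947753906, 137.94827270507812), 87.61786651611328)
meter 4.0 (227, 251, 3, 3) ((559.330078125, 169.25704956054688), (4.2896409034729, 4.088411808013916), 1.9479069709777832)
meter 8.5 (226, 246, 4, 4) ((568.6700439453125, 170.6039581298828), (6.459064483642578, 6.145628452301025), 1.948249340057373)
meter 1025.5 (198, 242, 28, 51) ((529.40185546875, 202.61337280273438), (100.9482192993164, 45.130889892578125), 9.667348861694336)
```

View pics/crop0.png

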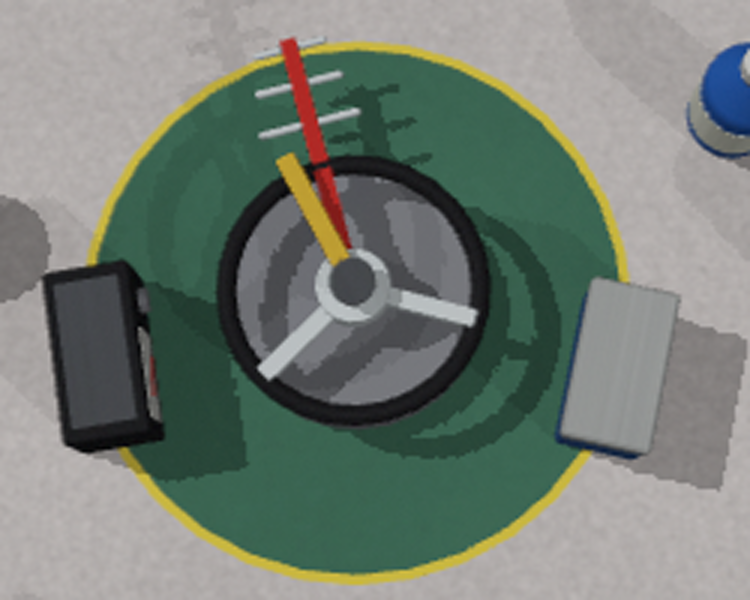

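The crop shows the tin lid corners at (597,277), (680,296), (648,457) and (560,440). The meter top corners are at (45,272), (124,260), (145,433) and (66,447). The red spoke is clockwise of the pointer.

Run:
```python
from h import *
for n,C in(("tin",[(597,277),(680,296),(648,457),(560,440)]),("meter",[(45,272),(124,260),(145,433),(66,447)])):
    P=np.array([at("top",(a/3+180-.3,b/3+150-.3),.07)[:2] for a,b in C])
    print(n,P.mean(0),cv2.minAreaRect((P*1000).astype(np.float32)),[round(float(np.linalg.norm(P[i]-P[i-1])),3) for i in range(4)])
    e=(P[0]+P[1]-P[2]-P[3]);print("long dir",np.arctan2(e[1],e[0]))
```

```text
tin [ 0.51806605 -0.15355876] ((517.5667724609375, -153.06900024414062), (59.297000885009766, 114.10958862304688), 76.69637298583984) [0.114, 0.058, 0.112, 0.059]
long dir -0.23859907173512673
meter [0.52848108 0.20206095] ((528.5565185546875, 201.78271484375), (120.75779724121094, 54.452857971191406), 9.436649322509766) [0.121, 0.054, 0.12, 0.053]
long dir 0.1599265464062599
```

Emit:
move_arm(
  increments=[
    [0, 0, 0, -0.158],
    [0, 0, 0, -0.158],
    [0, 0, 0, -0.159],
    [-0.0303, -0.0374, 0, 0],
    [-0.0303, -0.0374, 0, 0],
    [-0.0303, -0.0374, 0, 0],
    [-0.0303, -0.0374, 0, 0],
    [-0.0303, -0.0374, 0, 0],
    [-0.0303, -0.0374, 0, 0],
    [-0.0303, -0.0374, 0, 0],
    [-0.0303, -0.0374, 0, 0],
    [-0.0303, -0.0374, 0, 0],
    [-0.0303, -0.0374, 0, 0],
    [0, 0, 0, 0],
    [0, 0, 0, 0],
  ],
  grip=1,
  force=25,
)

```text
time_s: 2.88
ee_pos: [0.5287, 0.2023, 0.2053]
eef_rot: [3.141, -0.0, -2.982]
force: [-0.8, 0.3, -0.2]
grip_width: 0.0938
grip_force: 0.0
```

Emit:
move_arm(
  increments=[
    [0, 0, 0.04, 0],
    [0, 0, 0.04, 0],
    [0, 0, 0.04, 0],
    [0, 0, 0.03, 0],
    [0, 0, 0.025, 0],
    [0, 0, 0, 0],
    [0, 0, 0, 0],
  ],
)

```text
time_s: 3.75
ee_pos: [0.5293, 0.2028, 0.0317]
eef_rot: [3.141, 0.002, -2.981]
force: [-0.2, 0.7, 0.2]
grip_width: 0.0939
grip_force: 0.0
```

Emit:
move_arm(
  increments=[
    [0, 0, 0, 0],
    [0, 0, 0, 0],
    [0, 0, 0, 0],
    [0, 0, 0, 0],
    [0, 0, 0, 0],
    [0, 0, 0, 0],
    [0, 0, -0.005, 0],
    [0, 0, -0.015, 0],
    [0, 0, -0.02, 0],
    [0, 0, 0, 0],
  ],
  grip=0,
  force=25,
)

```text
time_s: 5.0
ee_pos: [0.5299, 0.2024, 0.0723]
eef_rot: [3.141, 0.003, -2.981]
force: [-0.1, -0.6, -3.7]
grip_width: 0.0597
grip_force: 25.0
```

Emit:
move_arm(
  increments=[
    [0, 0.005, -0.02, 0],
    [0.02, 0.02, -0.02, 0],
    [0.032, 0.032, 0, 0],
    [0.032, 0.035, 0, 0],
    [0.03, 0.034, 0, 0],
    [0.015, 0.016, 0, 0],
    [0, 0, 0, 0],
    [0, 0, 0.03, 0],
    [0, 0, 0.025, 0],
    [0, 0, 0.015, 0],
    [0, 0, 0.008, 0],
    [0, 0, 0.002, 0],
    [0, 0, 0, 0],
    [0, 0, 0, 0],
  ],
)

```text
time_s: 6.75
ee_pos: [0.3794, 0.3219, 0.0309]
eef_rot: [3.141, 0.001, -2.981]
force: [-0.2, -1.2, -3.0]
grip_width: 0.0602
grip_force: 25.0
```

Emit:
move_arm(
  increments=[
    [0, 0, 0, 0],
    [0, 0, 0, 0],
    [0, 0, 0, 0],
    [0, 0, 0, 0],
    [0, 0, -0.04, 0],
    [0, 0, -0.05, 0],
    [0, 0, -0.05, 0],
    [0, 0, 0, 0],
  ],
  grip=1,
)

```text
time_s: 7.75
ee_pos: [0.3803, 0.3226, 0.1739]
eef_rot: [3.139, 0.006, -2.981]
force: [-0.9, -0.0, -0.9]
grip_width: 0.0939
grip_force: 0.0
```

Emit:
move_arm(
  increments=[
    [0, 0, 0, 0.131],
    [0, 0, 0, 0.131],
    [0, 0, 0, 0.132],
    [-0.0222, -0.0392, 0, 0],
    [-0.0222, -0.0392, 0, 0],
    [-0.0222, -0.0392, 0, 0],
    [-0.0222, -0.0392, 0, 0],
    [-0.0222, -0.0392, 0, 0],
    [-0.0222, -0.0392, 0, 0],
    [-0.0222, -0.0392, 0, 0],
    [-0.0222, -0.0392, 0, 0],
    [-0.0222, -0.0392, 0, 0],
    [-0.0222, -0.0392, 0, 0],
    [-0.0222, -0.0392, 0, 0],
    [0, 0, 0, 0],
    [0, 0, 0, 0],
  ],
)

```text
time_s: 9.75
ee_pos: [0.5163, -0.1539, 0.1694]
eef_rot: [3.141, -0.002, 2.908]
force: [-0.6, 0.7, 0.9]
grip_width: 0.0939
grip_force: 0.0
```

Emit:
move_arm(
  increments=[
    [-0.002, 0, 0.04, 0],
    [0, 0, 0.04, 0],
    [0, 0, 0.035, 0],
    [0, 0, 0.025, 0],
    [0, 0, 0, 0],
    [0, 0, 0, 0],
  ],
)

```text
time_s: 10.5
ee_pos: [0.5191, -0.1544, 0.0315]
eef_rot: [-3.141, 0.001, 2.909]
force: [0.2, 0.6, 0.3]
grip_width: 0.0943
grip_force: 0.0
```

Emit:
move_arm(
  increments=[
    [0, 0, 0, 0],
    [0, 0, 0, 0],
    [0, 0, 0, 0],
    [0, 0, 0, 0],
    [0, 0, 0, 0],
    [0, 0, 0, 0],
    [0, 0, -0.005, 0],
    [0, 0, -0.015, 0],
    [0, 0, -0.02, 0],
    [0, 0, 0, 0],
  ],
  grip=0,
  force=25,
)

```text
time_s: 11.75
ee_pos: [0.5195, -0.1551, 0.0722]
eef_rot: [-3.141, 0.003, 2.908]
force: [-0.5, -0.3, -3.4]
grip_width: 0.0616
grip_force: 25.0
```

Emit:
move_arm(
  increments=[
    [0, -0.006, -0.02, 0],
    [0.015, -0.02, -0.02, 0],
    [0.026, -0.036, 0, 0],
    [0.026, -0.037, 0, 0],
    [0.026, -0.036, 0, 0],
    [0.015, -0.019, 0, 0],
    [0, 0, 0, 0],
    [0, 0, 0.03, 0],
    [0, 0, 0.025, 0],
    [0, 0, 0.015, 0],
    [0, 0, 0.008, 0],
    [0, 0, 0.002, 0],
    [0, 0, 0, 0],
    [0, 0, 0, 0],
  ],
)

```text
time_s: 13.5
ee_pos: [0.3782, -0.2798, 0.0309]
eef_rot: [-3.141, 0.001, 2.908]
force: [0.0, 0.8, -3.2]
grip_width: 0.0623
grip_force: 25.0
```

Emit:
move_arm(
  increments=[
    [0, 0, 0, 0],
    [0, 0, 0, 0],
    [0, 0, 0, 0],
    [0, 0, 0, 0],
    [0, 0, -0.04, 0],
    [0, 0, -0.05, 0],
    [0, 0, -0.05, 0],
    [0, 0, 0, 0],
  ],
  grip=1,
)

```text
time_s: 14.5
ee_pos: [0.379, -0.2806, 0.1738]
eef_rot: [-3.139, 0.006, 2.908]
force: [0.3, -0.4, 0.1]
grip_width: 0.0936
grip_force: 0.0
```

```bash
sed -i 's#"pics/top0.png"#"pics/top1.png"#' seg.py
python3 - <<'E'
from h import *
cv2.imwrite("pics/top1.png",cams.camera("top"))
E
python3 seg.py | head -3
```

```text
mat [0.5746 0.028 ] 0.19527494377912025 1694
pointer [0.6247 0.0553] dir from axis 0.49866652978839576 line 0.4976453 0.09903188598525069 272
red 0.25924161647794675 0.27309152 0.183699494960325
```

View pics/top1.png

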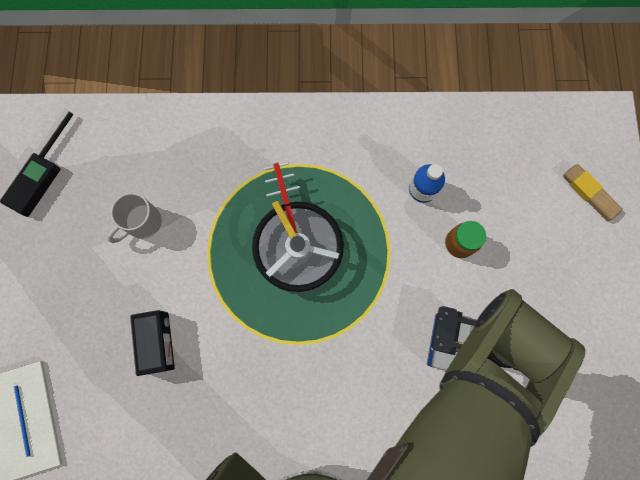

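Both boxes are clear of the mat: the meter is at about (153,343) and the tin is under the gripper. I'll clamp the boom between the cross rods at 122 and 152 mm. At r = 137 mm the fingers stay outside the pointer bar, so the turn can be done as two circular strokes.

Emit:
move_arm(
  increments=[
    [-0.0217, 0.0375, 0, 0],
    [-0.0217, 0.0375, 0, 0],
    [-0.0217, 0.0375, 0, 0],
    [-0.0217, 0.0375, 0, 0],
    [-0.0217, 0.0375, 0, 0],
    [-0.0217, 0.0375, 0, 0],
    [-0.0217, 0.0375, 0, 0],
    [-0.0217, 0.0375, 0, 0],
    [-0.0217, 0.0375, 0, 0],
    [-0.0217, 0.0375, 0, 0],
    [-0.0217, 0.0375, 0, 0],
    [0, 0, 0, 0.176],
    [0, 0, 0, 0.176],
    [0, 0, 0, 0.176],
    [0, 0, 0, 0.176],
    [0, 0, 0, 0.176],
    [0, 0, 0, 0.176],
    [0, 0, 0, 0.176],
    [0, 0, 0, 0.176],
  ],
  grip=0.45,
)

```text
time_s: 16.92
ee_pos: [0.7052, 0.0663, 0.1679]
eef_rot: [-3.138, 0.0, 1.494]
force: [-0.8, 0.1, 0.3]
grip_width: 0.042
grip_force: 0.0
```

Emit:
move_arm(
  increments=[
    [0, 0, 0, 0.176],
    [0, 0, 0, 0.176],
    [0, 0, 0, 0.176],
    [0, 0, 0, 0.176],
    [0, 0, 0, 0.176],
    [0, 0, 0, 0.176],
    [0, 0, 0, 0.176],
    [0, 0, 0, 0],
    [0, 0, 0, 0],
  ],
)

```text
time_s: 18.05
ee_pos: [0.7055, 0.0664, 0.1693]
eef_rot: [-3.141, 0.001, 0.272]
force: [0.7, -0.1, 0.1]
grip_width: 0.0425
grip_force: 0.0
```

Emit:
move_arm(
  increments=[
    [0.001, 0.003, 0.03, 0],
    [0, 0, 0.03, 0],
    [0, 0, 0.03, 0],
    [0, 0, 0.025, 0],
    [0, 0, 0.014, 0],
    [0, 0, 0, 0],
    [0, 0, 0, 0],
  ],
)

```text
time_s: 18.92
ee_pos: [0.7076, 0.0637, 0.0422]
eef_rot: [3.142, -0.0, 0.268]
force: [-2.5, -1.0, -2.2]
grip_width: 0.0423
grip_force: 1.1
```

Run:
```python
from h import *
a=cams.camera("side");cv2.imwrite("pics/side2.png",cv2.resize(a[120:300,240:480],(800,600),interpolation=2))
```

```text
(no output)
```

View pics/side2.png

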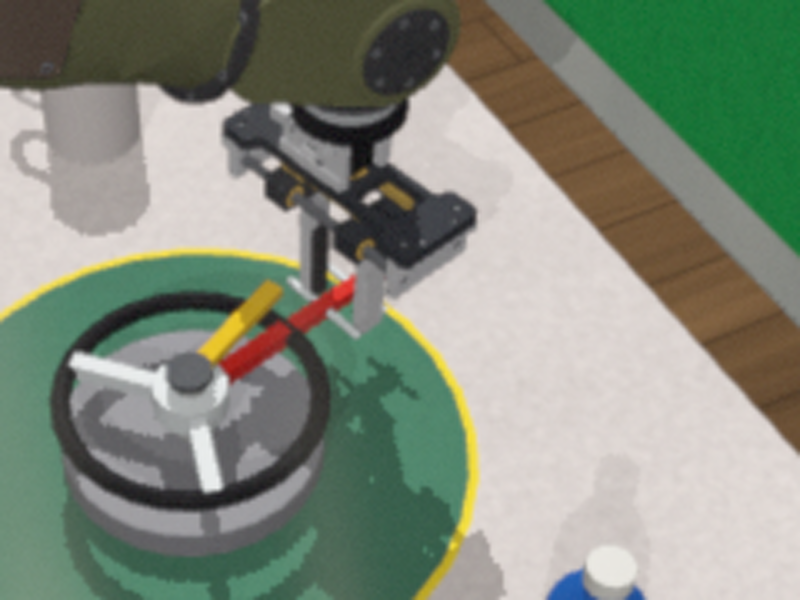

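The fingers straddle the boom at (350,290). A slight force points inward, so they may be touching the outer rod. I'll ease inward.

Emit:
move_arm(
  increments=[
    [-0.001, 0, 0, 0],
    [-0.001, 0, 0, 0],
    [0, 0, 0, 0],
    [0, 0, 0, 0],
  ],
)

```text
time_s: 19.48
ee_pos: [0.7056, 0.0633, 0.0416]
eef_rot: [3.142, -0.0, 0.268]
force: [-0.0, 0.1, -0.4]
grip_width: 0.0421
grip_force: 0.0
```

Emit:
move_arm(
  increments=[
    [-0.0005, 0, 0, 0],
    [0, 0, 0, 0],
    [0, 0, 0, 0],
    [0, 0, 0, 0],
    [0, 0, 0, 0],
  ],
  grip=0,
  force=6,
)

```text
time_s: 20.1
ee_pos: [0.7051, 0.0631, 0.0414]
eef_rot: [3.142, -0.0, 0.268]
force: [1.0, 0.4, -0.6]
grip_width: 0.0121
grip_force: 6.0
```

Run:
```python
import numpy as np
# step d about axis: tool at radius r outward x; shift is applied in the frame before the turn
for d in(.12,.1,.05):
    r=.135; print(d, r*(np.cos(d)-1), -r*np.sin(d))
```

```text
0.12 -0.0009708341597280563 -0.016161147984004115
0.1 -0.0006744376874665142 -0.013477511247321801
0.05 -0.00016871484667955184 -0.006747187851541575
```

Emit:
move_arm(
  increments=[
    [-0.0002, -0.0068, 0, -0.05],
    [-0.0007, -0.0135, 0, -0.1],
    [-0.0007, -0.0135, 0, -0.1],
    [-0.0007, -0.0135, 0, -0.1],
    [-0.0007, -0.0135, 0, -0.1],
    [-0.0007, -0.0135, 0, -0.1],
    [-0.0007, -0.0135, 0, -0.1],
    [-0.0007, -0.0135, 0, -0.1],
    [-0.0002, -0.0068, 0, -0.05],
    [0, 0, 0, 0],
  ],
)

```text
time_s: 21.35
ee_pos: [0.6394, 0.1464, 0.0414]
eef_rot: [-3.141, -0.001, 1.068]
force: [2.2, 4.8, -1.8]
grip_width: 0.012
grip_force: 6.0
```

```bash
cat > pol.py <<'E'
from h import *
o=telemetry.get_obs();p=o["ee_pos"]-np.array([.5746,.028,0]);y=o["eef_rot"][2]
print(o["time_s"],"r",np.hypot(*p[:2]).round(4),"a",np.arctan2(p[1],p[0]).round(4),"yaw",round(y,4),"z",p[2].round(4),"F",np.round(o["force"],1),"M",np.round(o["moment"],2),"q",np.round(o["qpos"],2),o["grip_width"],o["grip_force"])
E
python3 pol.py
```

```text
21.35 r 0.135 a 1.0702 yaw 1.068 z 0.0414 F [ 2.2  4.8 -1.8] M [ 0.77 -0.17 -0.07] q [0.17 0.7  1.33 0.   1.11 0.67] 0.011972710265981 6.00272074341774
```

Emit:
move_arm(
  increments=[
    [0.0006, -0.0068, 0, -0.05],
    [-0.0007, -0.0135, 0, -0.1],
    [-0.0007, -0.0135, 0, -0.1],
    [-0.0007, -0.0135, 0, -0.1],
    [-0.0007, -0.0135, 0, -0.1],
    [-0.0007, -0.0135, 0, -0.1],
    [-0.0007, -0.0135, 0, -0.1],
    [-0.0007, -0.0135, 0, -0.1],
    [-0.0007, -0.0135, 0, -0.1],
    [-0.0007, -0.0135, 0, -0.1],
    [-0.0007, -0.0135, 0, -0.1],
    [-0.0007, -0.0135, 0, -0.1],
    [-0.0007, -0.0135, 0, -0.1],
    [-0.0002, -0.0068, 0, -0.05],
    [0, 0, 0, 0],
  ],
)

```text
time_s: 23.22
ee_pos: [0.477, 0.1221, 0.0414]
eef_rot: [-3.14, -0.002, 2.367]
force: [-7.1, 5.7, 2.4]
grip_width: 0.0119
grip_force: 6.0
```

```bash
python3 pol.py
```

```text
23.225 r 0.1355 a 2.3743 yaw 2.3665 z 0.0414 F [-7.1  5.7  2.4] M [ 0.99  1.43 -0.06] q [ 0.18  0.38  1.83  0.    0.93 -0.62] 0.01185318822876447 6.005673408508301
```

Emit:
move_arm(
  increments=[
    [0.0008, 0, 0, 0],
    [0.0007, 0, 0, 0],
    [0, 0, 0, 0],
  ],
)

```text
time_s: 23.6
ee_pos: [0.4774, 0.1227, 0.0414]
eef_rot: [3.142, 0.001, 2.367]
force: [2.8, -5.1, -4.2]
grip_width: 0.0121
grip_force: 6.0
```

```bash
python3 pol.py
python3 - <<'E'
from h import *
cv2.imwrite("pics/top3.png",cams.camera("top")[130:370,160:460].repeat(2,0).repeat(2,1))
E
```

```text
23.6 r 0.1357 a 2.3694 yaw 2.3671 z 0.0414 F [ 2.8 -5.1 -4.2] M [-0.87 -0.51 -0.05] q [ 0.18  0.38  1.83 -0.    0.92 -0.62] 0.012050890961376839 6.008153781294823
```

View pics/top3.png

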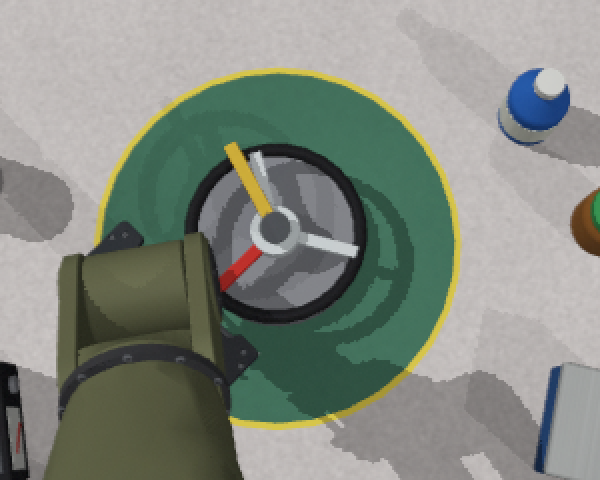

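The red spoke points lower left at (240,265), and the bodies are clear. The radial force is only clamp friction. I'll continue.

Emit:
move_arm(
  increments=[
    [-0.0008, -0.0068, 0, -0.05],
    [-0.0007, -0.0135, 0, -0.1],
    [-0.0007, -0.0135, 0, -0.1],
    [-0.0007, -0.0135, 0, -0.1],
    [-0.0007, -0.0135, 0, -0.1],
    [-0.0007, -0.0135, 0, -0.1],
    [-0.0007, -0.0135, 0, -0.1],
    [-0.0007, -0.0135, 0, -0.1],
    [-0.0007, -0.0135, 0, -0.1],
    [-0.0007, -0.0135, 0, -0.1],
    [-0.0007, -0.0135, 0, -0.1],
    [-0.0007, -0.0135, 0, -0.1],
    [-0.0007, -0.0135, 0, -0.1],
    [-0.0002, -0.0068, 0, -0.05],
    [0, 0, 0, 0],
  ],
)

```text
time_s: 25.52
ee_pos: [0.4567, -0.0406, 0.0412]
eef_rot: [3.141, -0.002, -2.616]
force: [-8.1, -5.2, 1.8]
grip_width: 0.0119
grip_force: 6.9
```

```bash
python3 pol.py
```

```text
25.525 r 0.1364 a -2.6144 yaw -2.6155 z 0.0412 F [-8.1 -5.2  1.8] M [-0.91  1.39 -0.02] q [-0.17  0.32  1.92 -0.    0.9  -2.26] 0.011870666808683612 6.924841571599245
```

Emit:
move_arm(
  increments=[
    [0, 0, 0, 0],
    [0, 0, 0, 0],
    [0, 0, 0, 0],
    [0, 0, 0, 0],
  ],
  grip=0.45,
)

```text
time_s: 26.02
ee_pos: [0.4565, -0.04, 0.0411]
eef_rot: [3.14, -0.002, -2.616]
force: [-7.1, -3.9, 0.1]
grip_width: 0.042
grip_force: 3.9
```

```bash
python3 pol.py
```

```text
26.025 r 0.1363 a -2.619 yaw -2.6158 z 0.0411 F [-7.1 -3.9  0.1] M [-0.49  1.3  -0.02] q [-0.17  0.32  1.93 -0.    0.9  -2.26] 0.04196404528664852 3.8538967072963715
```

Emit:
move_arm(
  increments=[
    [0.002, 0, 0, 0],
    [0.0015, 0, 0, 0],
    [0, 0, 0, 0],
    [0, 0, 0, 0],
  ],
)

```text
time_s: 26.52
ee_pos: [0.4546, -0.0416, 0.0416]
eef_rot: [-3.141, 0.0, -2.615]
force: [0.3, 0.3, 0.5]
grip_width: 0.0418
grip_force: 0.0
```

```bash
python3 pol.py
```

```text
26.525 r 0.1387 a -2.6162 yaw -2.6154 z 0.0416 F [0.3 0.3 0.5] M [ 0.06  0.03 -0.01] q [-0.17  0.32  1.93  0.    0.89 -2.27] 0.041830860013094794 0.0
```

Emit:
move_arm(
  increments=[
    [0, 0, -0.03, 0],
    [0, 0, -0.04, 0],
    [0, 0, -0.03, 0],
    [0, 0, 0, 0.1848],
    [0, 0, 0, 0.1848],
    [0, 0, 0, 0.1848],
    [0, 0, 0, 0.1848],
    [0, 0, 0, 0.1848],
    [0, 0, 0, 0.1848],
    [0, 0, 0, 0.1848],
    [0, 0, 0, 0.1848],
    [0, 0, 0, 0.1848],
    [0, 0, 0, 0.1848],
    [0, 0, 0, 0.1848],
    [0, 0, 0, 0.1848],
    [0, 0, 0, 0.1848],
    [0, 0, 0, 0.1848],
    [0, 0, 0, 0.1848],
    [0, 0, 0, 0.1848],
    [0, 0, 0, 0.1848],
  ],
)

```text
time_s: 29.02
ee_pos: [0.4545, -0.0415, 0.1415]
eef_rot: [3.142, -0.0, 0.52]
force: [-0.1, -0.1, -0.3]
grip_width: 0.0424
grip_force: 0.0
```

Emit:
move_arm(
  increments=[
    [0, 0, 0, 0],
    [0, 0, 0, 0],
  ],
)

```text
time_s: 29.28
ee_pos: [0.4545, -0.0415, 0.1415]
eef_rot: [3.142, -0.0, 0.531]
force: [-0.6, 0.8, 0.7]
grip_width: 0.0423
grip_force: 0.0
```

```bash
python3 pol.py
```

```text
29.275 r 0.1388 a -2.6167 yaw 0.5305 z 0.1415 F [-0.6  0.8  0.7] M [-0.03  0.16  0.  ] q [-0.17  0.16  1.85 -0.    1.13  0.87] 0.042293247511209366 0.0
```

Emit:
move_arm(
  increments=[
    [0, 0, 0.03, 0.004],
    [0, 0, 0.04, 0],
    [0, 0, 0.02, 0],
    [0, 0, 0.01, 0],
    [0, 0, 0, 0],
    [0, 0, 0, 0],
  ],
)

```text
time_s: 30.02
ee_pos: [0.455, -0.0416, 0.0423]
eef_rot: [3.141, -0.001, 0.523]
force: [-0.4, 0.2, 0.1]
grip_width: 0.0424
grip_force: 0.0
```

```bash
python3 pol.py
```

```text
30.025 r 0.1384 a -2.6143 yaw 0.5229 z 0.0423 F [-0.4  0.2  0.1] M [-0.01  0.09 -0.01] q [-0.17  0.31  1.93 -0.    0.89  0.88] 0.042351931105916125 0.0
```

Emit:
move_arm(
  increments=[
    [0, 0, 0, 0],
    [0, 0, 0, 0],
    [0, 0, 0, 0],
    [0, 0, 0, 0],
    [0.0002, 0.0068, 0, -0.05],
    [0.0007, 0.0135, 0, -0.1],
    [0.0007, 0.0135, 0, -0.1],
    [0.0007, 0.0135, 0, -0.1],
    [0.0007, 0.0135, 0, -0.1],
    [0.0007, 0.0135, 0, -0.1],
    [0.0007, 0.0135, 0, -0.1],
    [0.0007, 0.0135, 0, -0.1],
    [0.0007, 0.0135, 0, -0.1],
    [0.0007, 0.0135, 0, -0.1],
    [0.0002, 0.0068, 0, -0.05],
    [0, 0, 0, 0],
  ],
  grip=0,
  force=5,
)

```text
time_s: 32.02
ee_pos: [0.5659, -0.1098, 0.0416]
eef_rot: [3.141, 0.001, 1.523]
force: [0.7, -6.2, 1.2]
grip_width: 0.012
grip_force: 5.0
```

```bash
sed -i 's/\.5746,\.028/.571,.028/' pol.py; python3 pol.py
```

```text
32.025 r 0.1379 a -1.6076 yaw 1.5229 z 0.0416 F [ 0.7 -6.2  1.2] M [-1.08 -0.1  -0.06] q [-0.25  0.54  1.59 -0.    1.01 -0.21] 0.011954639659045875 5.001482516527176
```

Emit:
move_arm(
  increments=[
    [-0.0008, 0.0068, 0, -0.05],
    [0.0007, 0.0135, 0, -0.1],
    [0.0007, 0.0135, 0, -0.1],
    [0.0007, 0.0135, 0, -0.1],
    [0.0007, 0.0135, 0, -0.1],
    [0.0007, 0.0135, 0, -0.1],
    [0.0007, 0.0135, 0, -0.1],
    [0.0007, 0.0135, 0, -0.1],
    [0.0007, 0.0135, 0, -0.1],
    [0.0007, 0.0135, 0, -0.1],
    [0.0002, 0.0068, 0, -0.05],
    [0, 0, 0, 0],
  ],
)

```text
time_s: 33.52
ee_pos: [0.6831, -0.0534, 0.0417]
eef_rot: [3.141, 0.003, 2.523]
force: [6.3, -3.1, -0.0]
grip_width: 0.012
grip_force: 5.0
```

```bash
python3 pol.py
```

```text
33.525 r 0.1385 a -0.6281 yaw 2.5232 z 0.0417 F [ 6.3 -3.1 -0. ] M [-0.62 -1.21 -0.07] q [-0.13  0.75  1.23 -0.    1.15 -1.08] 0.011992706918801405 5.008312985301018
```

Emit:
move_arm(
  increments=[
    [-0.0006, 0.0068, 0, -0.05],
    [0.0007, 0.0135, 0, -0.1],
    [0.0007, 0.0135, 0, -0.1],
    [0.0007, 0.0135, 0, -0.1],
    [0.0007, 0.0135, 0, -0.1],
    [0.0007, 0.0135, 0, -0.1],
    [0.0007, 0.0135, 0, -0.1],
    [0.0007, 0.0135, 0, -0.1],
    [0.0007, 0.0135, 0, -0.1],
    [0.0007, 0.0135, 0, -0.1],
    [0.0007, 0.0135, 0, -0.1],
    [0.0002, 0.0068, 0, -0.05],
    [0, 0, 0, 0],
    [0, 0, 0, 0],
  ],
)

```text
time_s: 35.28
ee_pos: [0.6929, 0.0884, 0.0417]
eef_rot: [-3.141, 0.003, -2.661]
force: [6.2, 3.8, -1.7]
grip_width: 0.0116
grip_force: 5.0
```

```bash
python3 pol.py
python3 - <<'E'
from h import *
a=cams.camera("top");cv2.imwrite("pics/top4f.png",a);cv2.imwrite("pics/top4.png",cv2.resize(a[150:290,230:400],(728,600),interpolation=2))
E
```

```text
35.275 r 0.136 a 0.46 yaw -2.6606 z 0.0417 F [ 6.2  3.8 -1.7] M [ 0.85 -1.09 -0.04] q [ 0.07  0.78  1.18  0.    1.17 -1.98] 0.011571413732523997 5.003192871809006
```

View pics/top4.png

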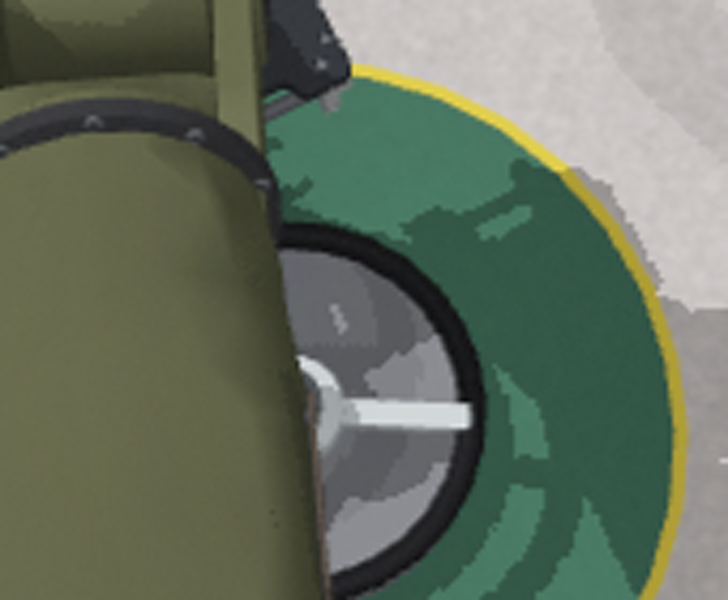

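The arm hides the boom, but the spoke at (400,413) is close to its final direction. I'll make the last small step, release, back off and look.

Emit:
move_arm(
  increments=[
    [0, 0.0011, 0, -0.008],
    [0, 0.0011, 0, -0.008],
    [0, 0, 0, 0],
    [0, 0, 0, 0],
  ],
)

```text
time_s: 35.83
ee_pos: [0.692, 0.0901, 0.0417]
eef_rot: [-3.141, 0.003, -2.645]
force: [7.0, 3.9, -0.6]
grip_width: 0.0118
grip_force: 5.0
```

Emit:
move_arm(
  increments=[
    [0, 0, 0, 0],
    [0, 0, 0, 0],
    [0, 0, 0, 0],
    [0, 0, 0, 0],
    [-0.001, 0, 0, 0],
    [0, 0, -0.02, 0],
    [0, 0, -0.04, 0],
    [0, 0, -0.04, 0],
    [0, 0, -0.03, 0],
    [0, 0, 0, 0],
  ],
  grip=0.45,
)

```text
time_s: 37.08
ee_pos: [0.6926, 0.0899, 0.174]
eef_rot: [-3.14, 0.003, -2.645]
force: [-0.2, 0.1, -0.3]
grip_width: 0.0421
grip_force: 0.0
```

```bash
python3 pol.py
```

```text
37.075 r 0.1365 a 0.4712 yaw -2.645 z 0.174 F [-0.2  0.1 -0.3] M [0.02 0.   0.01] q [ 0.08  0.66  1.07 -0.    1.41 -1.99] 0.04212172779813342 0.0
```

Emit:
move_arm(
  increments=[
    [0.0063, 0.035, 0, 0],
    [0.0063, 0.035, 0, 0],
    [0.0063, 0.035, 0, 0],
    [0.0063, 0.035, 0, 0],
    [0.0063, 0.035, 0, 0],
    [0.0063, 0.035, 0, 0],
    [0.0063, 0.035, 0, 0],
    [0.0063, 0.035, 0, 0],
    [0.0063, 0.035, 0, 0],
    [0, 0, 0, 0],
  ],
)

```text
time_s: 38.33
ee_pos: [0.4903, 0.341, 0.1701]
eef_rot: [-3.142, -0.002, -2.642]
force: [0.7, -0.8, -0.4]
grip_width: 0.0425
grip_force: 0.0
```

```bash
python3 - <<'E'
from h import *
a=cams.camera("top");cv2.imwrite("pics/top1.png",a);cv2.imwrite("pics/crop5.png",cv2.resize(a[150:300,220:400],(720,600),interpolation=2))
np.set_printoptions(precision=4,suppress=True)
cams.camera("side")
for q in("antenna_tip","red_spoke"):
  for c in("top","side"):
    for x in nets.mark_of(c,q)[:1]:
        p=at(c,x["centre"],.059);print(q,c,x["conf"],p,np.arctan2(p[1]-.028,p[0]-.5746))
E
python3 seg.py|head -3
```

```text
antenna_tip top 0.78 [0.7348 0.1221 0.059 ] 0.5312777455366957
antenna_tip side 0.97 [0.738  0.1211 0.059 ] 0.5180597571008041
red_spoke top 0.63 [0.627  0.0523 0.059 ] 0.43373763877460697
red_spoke side 0.7 [0.6222 0.05   0.059 ] 0.4335927072068096
mat [0.5745 0.028 ] 0.19527858573882229 1691
pointer [0.6249 0.0553] dir from axis 0.49638451538551537 line 0.49516815 0.09906493888294893 274
red 0.4985141544237539 0.45478356 0.166953623147779
```

View pics/crop5.png

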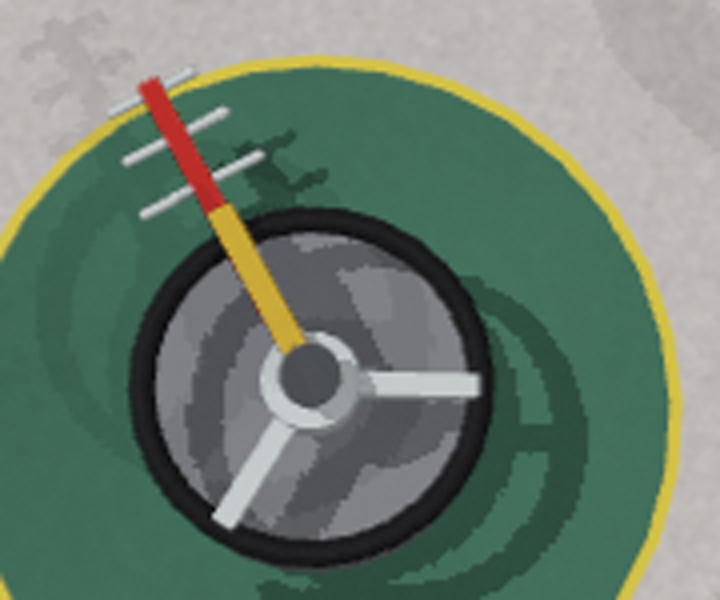

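The antenna continues the pointer line, with the boom at (180,140) and the pointer at (255,280). I'll check it numerically with a wider window.

```bash
sed -i 's/(262,150,300,240)/(240,150,300,240)/' seg.py; python3 seg.py|head -3
python3 - <<'E'
from h import *
for q in("tin","meter","mug","bottle","jar"):
    for x in nets.mark_of("side",q)[:1]:
        p=at("side",x["centre"],0);print(q,round(x["conf"],2),p.round(3),np.hypot(*(p[:2]-[.5746,.028])).round(3))
E
```

```text
tin 0.86 [ 0.381 -0.281  0.   ] 0.364
meter 0.93 [0.377 0.328 0.   ] 0.359
mug 0.73 [0.64  0.357 0.   ] 0.336
bottle 0.89 [ 0.712 -0.243  0.   ] 0.304
jar 0.8 [ 0.59  -0.316 -0.   ] 0.344Traceback (most recent call last):
  File "seg.py", line 8, in <module>
    P=np.array([at("top",(a,b),.001)[:2] for a,b in zip(u,v)])
                ~~^^^^^^^^^^^^^^^^^^
  File "h.py", line 10, in at
    o,d=ray(name,uv);return o+d*(z-o[2])/d[2]
        ~~~^^^^^^^^^
  File "h.py", line 5, in ray
    m=cams.camera_model(name);K=np.array(m["intrinsics"]);a=np.array(m["attitude"])
ValueError: time passes only in moves, steps and waits
```

```bash
python3 seg.py|head -3; tail -1 pol.py >/dev/null; python3 -c "
from h import *
print(telemetry.get_obs()['time_s'])"
```

```text
mat [0.5745 0.028 ] 0.19527858573882229 1691
pointer [0.6249 0.0553] dir from axis 0.49638451538551537 line 0.49516815 0.09906493888294893 274
red 0.5003253140157204 0.4902761 0.18393520727798396
38.875
```

```bash
python3 -c "
from h import *
print(hand_in())"
```

```text
the job is handed in; nothing more can be done
None
```

I handed the job in at about 39 s: the tin and meter stand on the table about 36 cm from the mat's centre, and the antenna went once round anticlockwise and stopped under the pointer, within about 0.005 rad by camera; the mug, bottle and jar were not touched.

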